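# Fold the ready egg mould shut with the fingertips

## Task

The chocolate in the book mould that has the gold-banded pot in front of it is ready to be joined; those with the red- and white-banded pots are not. With the fingertips only, swing the raised upper half of the gold-pot mould over without slamming it, press it gently fully shut with the fingertips on top of it right at its front tab, and draw away. Do not lift or drag that mould, and leave the other moulds standing open as they are and all the pots where they are.

Things in the scene. Friction and masses are not known exactly. Their poses are not given: they have to be found in the camera images.
- gold_mould: white hinged two-part egg mould, 127 deep (x) x 161 wide (y), halves 22 mm thick, 45 mm high when shut, 0.8 kg, loose, standing open; a small gold-banded pot stands in front of it. Origin: centre of the underside; its x axis points from the front edge to the hinge, z up. Hinge axis along y at x = +60, z = +22 mm. This is the one to shut.
- gold_mould_upper (a joint): hinge of the upper half of the mould with the gold pot: 0 = shut flat, grows as it opens, 1.57 = upright, 1.92 = stop, leaning back beyond the hinge. Starts at 1.35 to 1.88. Stiff: the half stays at any angle it is left; about 0.06 to 0.3 N m turns it; rigid when shut. Its free edge is 115 mm, its outer face (on top when shut) 23 mm from the hinge axis.
- gold_mould_tab (a point): middle of the small grey-white tab (30 wide, 12 deep, 5 mm thick) on the free edge of the upper half of the mould with the gold pot; 117 mm from the hinge axis; when shut it is at x = -57, z = +28 mm of the mould, and the place to press is the top face just behind it (x = -54 to -35, z = 45 mm). It moves with the upper half.
- red_mould: white hinged two-part egg mould, 127 deep (x) x 161 wide (y), halves 22 mm thick, 45 mm high when shut, 0.8 kg, loose, standing open; a small red-banded pot stands in front of it. Origin: centre of the underside; its x axis points from the front edge to the hinge, z up. Hinge axis along y at x = +60, z = +22 mm. Same make; leave it alone, open as it is.
- red_mould_upper (a joint): hinge of the upper half of the mould with the red pot: 0 = shut flat, grows as it opens, 1.57 = upright, 1.92 = stop, leaning back beyond the hinge. Starts at 1.35 to 1.88. Must not be changed.
- red_mould_tab (a point): the same tab on the upper half of the mould with the red pot; must stay where it is.
- white_mould: white hinged two-part egg mould, 127 deep (x) x 161 wide (y), halves 22 mm thick, 45 mm high when shut, 0.8 kg, loose, standing open; a small white-banded pot stands in front of it. Origin: centre of the underside; its x axis points from the front edge to the hinge, z up. Hinge axis along y at x = +60, z = +22 mm. Same make; leave it alone, open as it is.
- white_mould_upper (a joint): hinge of the upper half of the mould with the white pot: 0 = shut flat, grows as it opens, 1.57 = upright, 1.92 = stop, leaning back beyond the hinge. Starts at 1.35 to 1.88. Must not be changed.
- white_mould_tab (a point): the same tab on the upper half of the mould with the white pot; must stay where it is.
- gold_pot: small colour pot, 44 across x 62 mm high, black lid, gold band; marks the mould to shut and stands about 110 mm before that mould's centre, on the robot's side; origin at the centre of its underside. Must not be moved.
- red_pot: the same pot with a red band, in front of another mould. Must not be moved.
- white_pot: the same pot with a white band, in front of another mould. Must not be moved.

How it is judged (in metres and radians):
On the way:
1. the fingers press the upper half of the mould with the gold pot fully shut at its tab (over 1 N, hinge below 0.03 rad, the point between the fingertips within 30 mm of the tab, seen from above) (value of joint gold_mould_upper below 0.03 rad and contact force between the fingers and gold_mould above 1 N and horizontal distance between the grasp point and gold_mould_tab below 0.03 m), for 0.1 s.
At the end, for the whole second after the job is handed in: The mould with the gold pot is fully shut (within 0.03 rad), at rest, within 20 mm of where it stood; the other moulds stand open as found, and they and all pots are within 10 mm of their places (value of joint gold_mould_upper below 0.03 rad and linear speed of gold_mould below 0.02 m/s and distance of gold_mould from where it was at the start of the episode below 0.02 m and height (world z) of gold_mould below 0.01 m and distance of each of red_mould, red_mould_tab, white_mould, white_mould_tab, gold_pot, red_pot, white_pot from where it was at the start of the episode below 0.01 m); the robot touches nothing.
It fails at once if the mould with the gold pot is lifted or tipped (over 10 mm or 0.1 rad), or dragged over 20 mm (height (world z) of gold_mould above 0.01 m or angle between gold_mould's own z axis and vertical above 0.1 rad or distance of gold_mould from where it was at the start of the episode above 0.02 m).
It fails at once if its upper half slams or is flung open (over 3 rad/s) (velocity of joint gold_mould_upper below -3 rad/s or velocity of joint gold_mould_upper above 3 rad/s).
It fails at once if the fingers press on it with over 60 N (contact force between the fingers and gold_mould above 60 N).
It fails at once if another mould, or its upper half, is moved over 10 mm (distance of any of red_mould, red_mould_tab, white_mould, white_mould_tab from where it was at the start of the episode above 0.01 m).
It fails at once if a colour pot is moved over 10 mm (distance of any of gold_pot, red_pot, white_pot from where it was at the start of the episode above 0.01 m).
It also fails if it takes over 45 s, if anything falls off the work surface, if the arm or the gripper's body presses on something with over 40 N, if the wrist force passes 120 N, or if a joint passes its speed limit or range.

## Robot

A 6-joint arm with a two-finger parallel gripper is mounted at the origin on a cart in front of the work surface, level with it; the furniture and walls round the work are solid. World frame = base frame: x ahead of the robot, y to its left, z up, the work surface at z = 0. Lengths are in mm, angles in rad, forces in N, time in s.
With the tool pointing down it reaches from about 275 to 1000 mm from the base axis. Payload 8.4 kg.
Tool frame: the origin (TCP) lies midway between the tips of the shut fingers; the grasp point (between the pads) lies 19 mm behind it; z points along the fingers, y is the line along which they close (so a half turn about z gives the same grasp; the last joint's range is limited). The gripper opens to 85 mm and grips with 20 to 120 N. Pads are 22 mm wide; open, the fingers measure 114 mm over their backs; the gripper's body (76 mm by 85 mm) begins 54 mm behind the grasp point. The pads swing forward as they close: fully open they stand 13 mm farther back than shut.
Start: joints at [1.276, 0.353, 1.633, -0, 1.155, -0.002], TCP at [180.395, 598.403, 231.281] pointing down, gripper open.
Joint ranges: [-2.63, 2.63], [-0.92, 2.1], [0.06, 2.66], [-1.3, 4.44], [0, 2.69], [-3.02, 3.02]. Speed limits (rad/s): [2.22, 2.22, 2.79, 3.14, 3.14, 3.14].

## Interface

Orientations are given as [roll, pitch, yaw] about the fixed x, y, z axes, in that order (R = Rz(yaw) Ry(pitch) Rx(roll)).
In Python, from rig import telemetry, optics, r gives the robot as it stands.
- The arm moves only by the tool play_rows, never from a script. Its arguments are lists of equal length, an entry for each row: "dp": the shift along the tool's x, y, z in units of 40 mm (1.0 is 40 mm), a list of three; "rot": the turn, a rotation vector about the tool's x, y, z in units of 6 degrees (1.0 is 6 degrees), a list of three. In form: {"dp": [[tx, ty, tz], ...], "rot": [[ax, ay, az], ...]}. A call has 1 to 5 rows; each row is the pose to reach, as a shift and turn from the pose commanded when the call began, along the tool's axes at that moment; what a row does not reach only later rows make up. A row lasts 1/12 s, in which the tool goes at most 41.7 mm and 7.16 degrees, less where a joint would pass 70% of its speed; a pose out of reach is approached as far as the arm can. A call with a gripper value outside its range is refused whole. "fingers" is the opening, from 0 (shut) to 1 (fully open), set as the call begins (left out, the last holds). The fingers move at their own pace and stop on an object; "grip_force" is the grip in N (left out, the last holds). Time passes only in rows, so rows that repeat a pose let the fingers close. It gives the time, the measured TCP pose, the force, the opening and the grip force at its end, in the units of the state.
- telemetry.sense(): the state, without advancing time (a new reading comes with each control period).
- optics.grab_frame(name): name is "scene" or "top" or "wrist"; returns a dict with "color" (420x560x3 uint8, red, green, blue), "mtx" (3x3 intrinsics, pixels), "R" (3x3) and "t" (3): a world point X has camera coordinates R X + t; the wrist camera has in their place "mount" (4x4, takes a point from camera to tool coordinates, whose origin is the TCP and whose axes are the flange's). Camera axes: x right, y down, z forward; pixel columns grow to the right and rows downward; lengths in mm; the calibration is good to about 2 mm. A picture is of the moment at which its call begins: read the wrist's pose just before it. There is no depth.
- r.sign_off(): hands the job in; it is judged then, once.
The state is a dict: "clock": time; "qpos": joint angles; "qvel": joint speeds; "joint_efforts": joint torques, N m; "eef_pos": TCP position; "tcp_rot": TCP orientation; "contact_force": force on the tool from outside, world axes, zero at the start; "wrist_torque": the same for the moment, N m; "opening": opening from 0.0 (shut) to 1.0 (fully open); "grasp_force": force on a finger pad.
Only numpy, scipy, OpenCV 4.12 (cv2) and the standard library are available. Lean on these libraries where they do the work, as an engineer would, in place of code of your own. Each camera call takes 0.05 s, during which the arm holds its last target. There are 200 camera calls.

## Working session

There is one attempt and no reset: what is moved stays moved. The work goes in short steps, Python scripts to look and compute and a tool call to move; the robot and the scene stay as the last step left them, time stands still between calls to the robot, and variables do not carry over. Pictures are saved under pics/ and viewed, at most 10 in all, crops included, and the job is handed in when it is done.

Besides the shell and the picture viewer there is one more tool, called as a command line: name --argument value ..., lists and objects as JSON in quotes. play_rows: Moves the arm, as the interface text tells. Its arguments: {"type":"object","properties":{"dp":{"type":"array"},"rot":{"type":"array"},"fingers":{"type":"number"},"grip_force":{"type":"number"}},"required":["dp","rot"]}

```bash
mkdir -p pics
python3 - <<'E'
from rig import telemetry, optics, r
import cv2,pickle
s=telemetry.sense();print(s['clock'],s['eef_pos'],s['tcp_rot'])
d={}
for n in("scene","top"):
    f=optics.grab_frame(n);d[n]=f;cv2.imwrite(f'pics/{n}0.png',f['color'][:,:,::-1]);print(n,f['mtx'],-f['R'].T@f['t'])
pickle.dump(d,open('f0.pkl','wb'))
E
```

```text
0.0 [180.25060338 597.94326379 230.55802171] [-3.14019803e+00  3.94079368e-06  2.84882120e+00]
scene [[539.04014403   0.         285.16295654]
 [  0.         539.04014403 208.37318461]
 [  0.           0.           1.        ]] [-199.45729149 -814.49868908  652.75551261]
top [[417.75247945   0.         279.00916596]
 [  0.         417.75247945 202.56413978]
 [  0.           0.           1.        ]] [ 335.5650108    11.17200664 1050.00287644]
```

View pics/scene0.png

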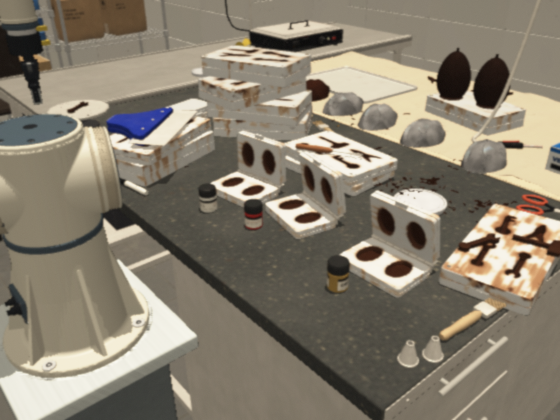

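View pics/top0.png

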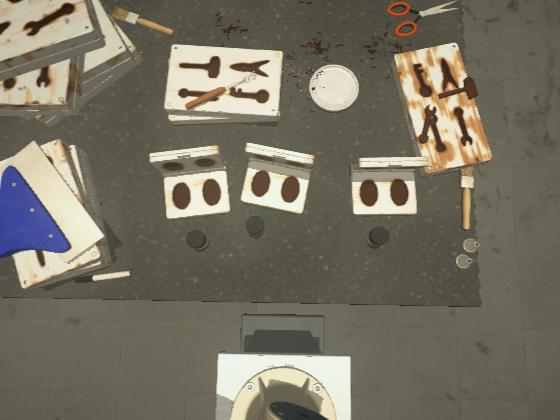

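The gold pot, at scene (338,273) and top (378,236), marks the rightmost mould, at top (384,190). Next I measure that mould.

```bash
cat > h.py <<'E'
import numpy as np
def ray(f,u,v):
    d=f['R'].T@np.linalg.inv(f['mtx'])@np.array([u,v,1.]);return -f['R'].T@f['t'],d
def onz(f,u,v,z):
    o,d=ray(f,u,v);return o+d*(z-o[2])/d[2]
def tri(f,p,g,q):
    o,d=ray(f,*p);a,b=ray(g,*q);d/=np.linalg.norm(d);b/=np.linalg.norm(b)
    s=np.linalg.lstsq(np.c_[d,-b],a-o,rcond=None)[0];P,Q=o+d*s[0],a+b*s[1];return (P+Q)/2,np.linalg.norm(P-Q)
def proj(f,X):
    c=f['R']@np.asarray(X,float)+f['t'];p=f['mtx']@c;return p[:2]/p[2]
E
python3 - <<'E'
import cv2,pickle,numpy as np
from h import *
d=pickle.load(open('f0.pkl','rb'))
T=d['top'];S=d['scene']
a=cv2.resize(T['color'][145:255,340:440],None,fx=5,fy=5,interpolation=cv2.INTER_CUBIC)
b=cv2.resize(S['color'][185:300,320:450],None,fx=5,fy=5,interpolation=cv2.INTER_CUBIC)
cv2.imwrite('pics/ct.png',a[:,:,::-1]);cv2.imwrite('pics/cs.png',b[:,:,::-1])
for p in [(352,214),(416,214)]:print(onz(T,*p,22))
print('pot',onz(T,378,236,62))
E
```

```text
[ 490.81319053 -162.72350407   22.        ]
[ 493.6918216  -321.48606056   22.        ]
pot [ 433.2779686  -216.80064126   62.        ]
```

View pics/ct.png

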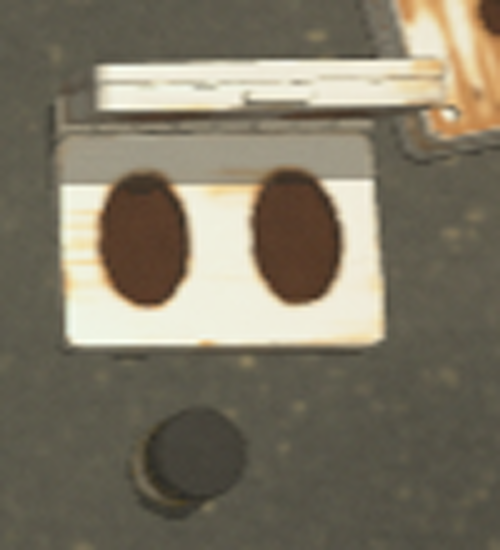

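View pics/cs.png

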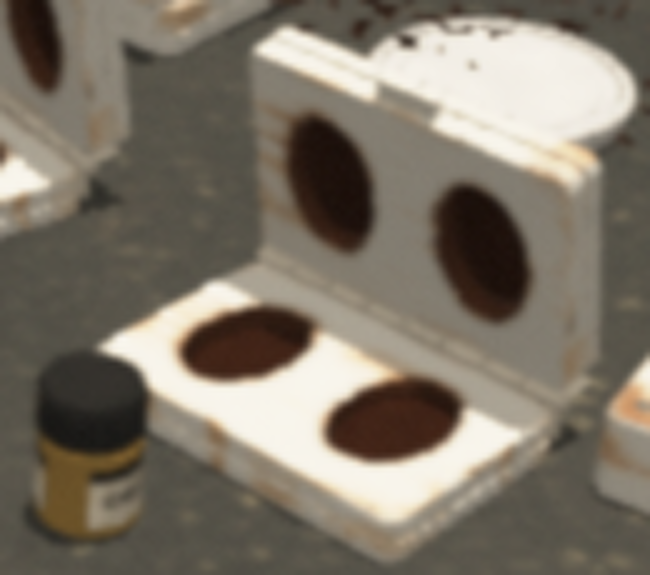

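The crops show the lower half's front corners at top crop (68,345) and (384,343). The inner free-edge corners of the upper half are at top crop (97,108) and (447,102), matching scene crop (256,50) and (582,183). The tab is at about (278,100) and (408,95).

Run:
```python
import pickle,numpy as np
from h import *
d=pickle.load(open('f0.pkl','rb'));T=d['top'];S=d['scene']
t=lambda u,v:(340+u/5-.4,145+v/5-.4)
s=lambda u,v:(320+u/5-.4,185+v/5-.4)
L=onz(T,*t(67,347),22);R=onz(T,*t(385,344),22);print('front',L,R)
for n,p,q in(('UL',(97,109),(256,50)),('UR',(447,103),(582,183)),('tab',(278,100),(408,95))):
    P=tri(T,t(*p),S,s(*q));print(n,P)
ax=L-R;yaw=np.arctan2(-ax[0],ax[1]);print('len',np.linalg.norm(ax),'yaw',yaw)
ex=np.array([np.cos(yaw),np.sin(yaw),0]);ey=np.array([-ex[1],ex[0],0])
c=(L+R)/2+ex*63.5;c[2]=0;print('c',c)
H=c+60*ex;H[2]=22
for n,p,q in(('UL',(97,109),(256,50)),('UR',(447,103),(582,183))):
    P=tri(T,t(*p),S,s(*q))[0]-H;a=P@ex;print(n,'rel hinge x,y,z',a,P@ey,P[2],'ang',np.arctan2(P[2],-a),np.hypot(a,P[2]))
```

```text
front [ 490.85819967 -165.2058524    22.        ] [ 495.22589744 -323.03096775   22.        ]
UL (array([ 585.13913574, -162.57705101,  130.20647371]), np.float64(3.075305085404696))
UR (array([ 590.64981667, -321.10834174,  132.57778848]), np.float64(4.667724991705223))
tab (array([ 587.27878951, -241.32089431,  140.19912338]), np.float64(1.2083463508494359))
len 157.8855402511278 yaw 0.027667226776220626
c [ 556.51774626 -242.3617653     0.        ]
UL rel hinge x,y,z -29.182424132492123 78.96240616835489 108.20647370924627 ang 1.307371554046405 112.07254271603934
UR rel hinge x,y,z -28.059413829551605 -79.66065832830382 110.57778848486964 ang 1.322288829048815 114.08232996683843
```

play_rows --dp '[[0,0,-0.35],[0,0,-0.7],[0,0,-1.05],[0,0,-1.4],[0,0,-1.75]]' --rot '[[0,0,-0.62],[0,0,-1.23],[0,0,-1.85],[0,0,-2.46],[0,0,-3.08]]' --fingers 0

```text
clock: 0.52
eef_pos: [180.3, 598.1, 301.5]
tcp_rot: [-3.141, -0.0, -3.109]
contact_force: [0.2, 0.1, -0.3]
opening: 0.3
grasp_force: 0.0
```

play_rows --dp '[[-0.47,-0.85,0],[-0.94,-1.7,0],[-1.42,-2.55,0],[-1.89,-3.4,0],[-2.36,-4.25,0]]' --rot '[[0,0,0],[0,0,0],[0,0,0],[0,0,0],[0,0,0]]'

```text
clock: 0.93
eef_pos: [280.1, 429.5, 300.9]
tcp_rot: [-3.141, -0.0, -3.111]
contact_force: [1.5, 0.2, 0.0]
opening: 0.002
grasp_force: 0.0
```

play_rows --dp '[[-0.47,-0.85,0],[-0.94,-1.7,0],[-1.42,-2.55,0],[-1.89,-3.4,0],[-2.36,-4.25,0]]' --rot '[[0,0,0],[0,0,0],[0,0,0],[0,0,0],[0,0,0]]'

```text
clock: 1.35
eef_pos: [379.6, 262.3, 301.2]
tcp_rot: [-3.142, -0.0, -3.112]
contact_force: [0.8, 0.6, -0.6]
opening: 0.001
grasp_force: 0.0
```

play_rows --dp '[[-0.47,-0.85,0],[-0.94,-1.7,0],[-1.42,-2.55,0],[-1.89,-3.4,0],[-2.36,-4.25,0]]' --rot '[[0,0,0],[0,0,0],[0,0,0],[0,0,0],[0,0,0]]'

```text
clock: 1.77
eef_pos: [479.0, 95.1, 301.2]
tcp_rot: [3.142, -0.0, -3.112]
contact_force: [1.1, 1.2, 0.3]
opening: 0.004
grasp_force: 0.0
```

play_rows --dp '[[-0.47,-0.85,0],[-0.94,-1.7,0],[-1.42,-2.55,0],[-1.89,-3.4,0],[-2.36,-4.25,0]]' --rot '[[0,0,0],[0,0,0],[0,0,0],[0,0,0],[0,0,0]]'

```text
clock: 2.18
eef_pos: [578.5, -72.0, 301.0]
tcp_rot: [3.141, -0.0, -3.112]
contact_force: [1.1, 0.4, -0.5]
opening: 0.001
grasp_force: 0.0
```

play_rows --dp '[[-0.47,-0.85,0],[-0.94,-1.7,0],[-1.42,-2.55,0],[-1.89,-3.4,0],[-2.3,-4.1,0]]' --rot '[[0,0,0],[0,0,0],[0,0,0],[0,0,0],[0,0,0]]'

```text
clock: 2.6
eef_pos: [675.5, -233.8, 300.6]
tcp_rot: [-3.141, -0.001, -3.113]
contact_force: [1.0, 0.3, 0.6]
opening: -0.0
grasp_force: 0.0
```

Run:
```python
from rig import telemetry, optics
import cv2,numpy as np,pickle
s=telemetry.sense();print(s['clock'],s['eef_pos'],s['tcp_rot'])
f=optics.grab_frame("wrist");g=optics.grab_frame("scene");pickle.dump((s,f,g),open('f1.pkl','wb'))
cv2.imwrite('pics/w1.png',np.hstack([f['color'],g['color'][100:320,260:500].repeat(1,0).__getitem__(slice(None)) if 0 else cv2.resize(g['color'][100:310,300:440],(240,420))])[:,:,::-1])
```

```text
2.6 [ 675.4880927  -233.81232398  300.56849663] [-3.14148663e+00 -6.67362224e-04 -3.11264572e+00]
```

View pics/w1.png

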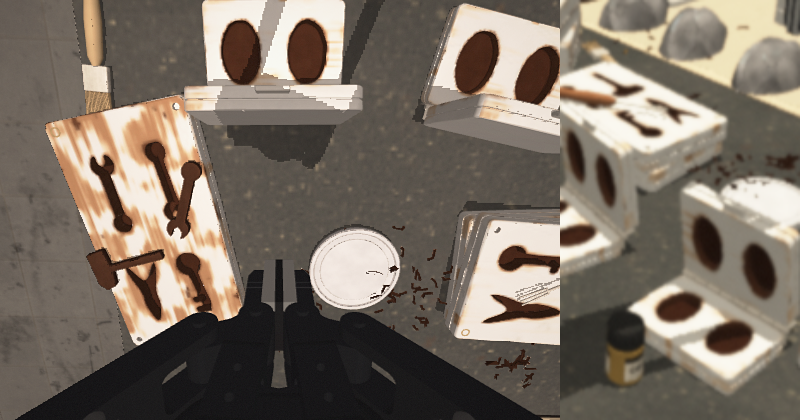

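The wrist view shows the gold mould ahead. The upper half's free edge runs from (185,92) to (362,90), the tab is at about (272,90), and the outer face's bottom line is at row ~124. I check these against the estimate.

Run:
```python
import pickle,numpy as np
from scipy.spatial.transform import Rotation as Ro
s,f,g=pickle.load(open('f1.pkl','rb'))
R=Ro.from_euler('xyz',s['tcp_rot']).as_matrix();M=f['mount']
def P(u,v,z):
    d=R@M[:3,:3]@np.linalg.inv(f['mtx'])@[u,v,1];o=s['eef_pos']+R@M[:3,3];return (o+d*(z-o[2])/d[2]).round(1)
for n,u,v,z in(('tab',272,90,139),('inL',362,87,134),('inR',186,87,134),('outL',362,97,138),('outR',186,97,138)):print(n,P(u,v,z))
```

```text
tab [ 587.5 -241.4  139. ]
inL [ 582.7 -163.6  134. ]
inR [ 587.1 -315.9  134. ]
outL [ 590.9 -163.6  138. ]
outR [ 595.3 -315.4  138. ]
```

play_rows --dp '[[0,-0.02,0.88],[0,-0.04,1.76],[0,-0.06,2.64],[0,-0.08,3.52],[0,-0.08,4.38]]' --rot '[[0,0,0],[0,0,0],[0,0,0],[0,0,0],[0,0,0]]'

```text
clock: 3.12
eef_pos: [674.3, -233.9, 124.2]
tcp_rot: [3.141, -0.001, -3.112]
contact_force: [0.8, -0.3, 0.7]
opening: 0.0
grasp_force: 0.0
```

play_rows --dp '[[0.15,0,0],[0.3,0,0],[0.45,0,0],[0.6,0,0],[0.75,0,0]]' --rot '[[0,0,0],[0,0,0],[0,0,0],[0,0,0],[0,0,0]]'

```text
clock: 3.53
eef_pos: [645.6, -235.8, 128.8]
tcp_rot: [-3.14, 0.004, -3.112]
contact_force: [0.0, -0.6, -0.0]
opening: 0.002
grasp_force: 0.0
```

play_rows --dp '[[0.07,0,0],[0.14,0,0],[0.21,0,0],[0.28,0,0],[0.35,0,0]]' --rot '[[0,0,0],[0,0,0],[0,0,0],[0,0,0],[0,0,0]]'

```text
clock: 3.95
eef_pos: [630.9, -235.8, 126.2]
tcp_rot: [-3.142, 0.0, -3.112]
contact_force: [0.1, -0.1, 0.7]
opening: 0.002
grasp_force: 0.0
```

play_rows --dp '[[0.09,0,0.01],[0.18,0,0.02],[0.28,0,0.04],[0.37,0,0.05],[0.46,0,0.06]]' --rot '[[0,0,0],[0,0,0],[0,0,0],[0,0,0],[0,0,0]]'

```text
clock: 4.37
eef_pos: [612.8, -236.4, 123.9]
tcp_rot: [-3.141, 0.001, -3.112]
contact_force: [1.8, 0.6, 1.7]
opening: -0.002
grasp_force: 1.0
```

Run:
```python
from rig import telemetry, optics
import cv2,numpy as np
s=telemetry.sense();print(s['clock'],s['eef_pos'],s['contact_force'])
g=optics.grab_frame("scene");f=optics.grab_frame("wrist")
cv2.imwrite('pics/p2.png',np.hstack([f['color'][:,:],cv2.resize(g['color'][100:310,320:440],(240,420))])[:,:,::-1])
```

```text
4.3667 [ 612.81087267 -236.35423282  123.93890552] [1.76426557 0.59508759 1.73171001]
```

View pics/p2.png

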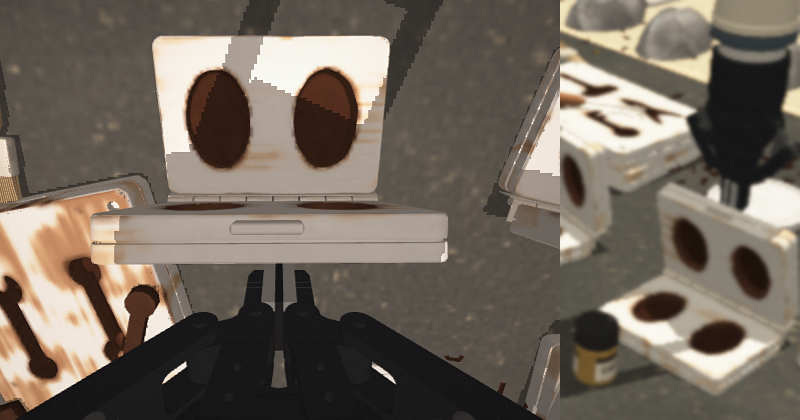

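The fingertips are at the outer face, centred on the tab at (267,228), with light contact of about 2 N. I continue along the arc.

play_rows --dp '[[0.1,0,0.02],[0.2,0,0.04],[0.3,0,0.07],[0.4,0,0.1],[0.5,0,0.13]]' --rot '[[0,0,0],[0,0,0],[0,0,0],[0,0,0],[0,0,0]]'

```text
clock: 4.88
eef_pos: [592.1, -236.9, 118.4]
tcp_rot: [-3.142, -0.0, -3.112]
contact_force: [2.0, 0.3, 2.1]
opening: 0.001
grasp_force: 0.9
```

play_rows --dp '[[0.1,0,0.03],[0.19,0,0.07],[0.28,0,0.12],[0.37,0,0.17],[0.46,0,0.22]]' --rot '[[0,0,0],[0,0,0],[0,0,0],[0,0,0],[0,0,0]]'

```text
clock: 5.3
eef_pos: [573.7, -237.5, 109.4]
tcp_rot: [3.142, -0.0, -3.112]
contact_force: [0.4, -0.5, 1.9]
opening: 0.001
grasp_force: 0.8
```

play_rows --dp '[[0.08,0,0.06],[0.17,0,0.12],[0.25,0,0.18],[0.33,0,0.25],[0.41,0,0.31]]' --rot '[[0,0,0],[0,0,0],[0,0,0],[0,0,0],[0,0,0]]'

```text
clock: 5.72
eef_pos: [557.4, -237.9, 96.9]
tcp_rot: [3.142, -0.0, -3.112]
contact_force: [-0.8, 0.8, 1.5]
opening: -0.0
grasp_force: 0.8
```

Run:
```python
from rig import telemetry, optics
import cv2,numpy as np
s=telemetry.sense();print(s['clock'],s['eef_pos'],s['contact_force'])
g=optics.grab_frame("scene");f=optics.grab_frame("top")
cv2.imwrite('pics/p3.png',np.hstack([cv2.resize(f['color'][140:260,330:450],(400,400)),cv2.resize(g['color'][170:310,310:450],(400,400))])[:,:,::-1])
```

```text
5.7167 [ 557.38356158 -237.89675999   96.93069306] [-0.84475646  0.78148494  1.48698753]
```

View pics/p3.png

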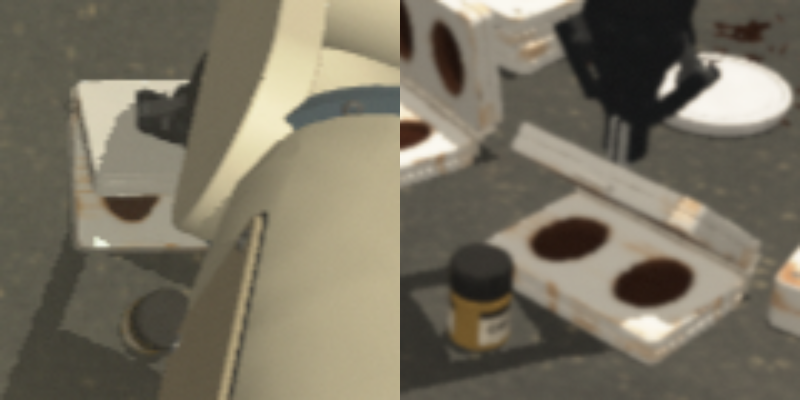

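The half is at about 0.6 rad with the fingertips on its outer face, and the mould and pot have not moved. I continue.

play_rows --dp '[[0.07,0,0.07],[0.14,0,0.15],[0.21,0,0.22],[0.27,0,0.3],[0.33,0,0.38]]' --rot '[[0,0,0],[0,0,0],[0,0,0],[0,0,0],[0,0,0]]'

```text
clock: 6.23
eef_pos: [544.2, -238.3, 81.7]
tcp_rot: [3.142, -0.0, -3.112]
contact_force: [0.3, 0.9, 1.5]
opening: -0.0
grasp_force: 0.7
```

play_rows --dp '[[0.06,0,0.09],[0.11,0,0.18],[0.17,0,0.26],[0.22,0,0.35],[0.26,0,0.44]]' --rot '[[0,0,0],[0,0,0],[0,0,0],[0,0,0],[0,0,0]]'

```text
clock: 6.65
eef_pos: [533.9, -238.6, 64.1]
tcp_rot: [3.141, -0.0, -3.112]
contact_force: [-0.2, 0.0, 1.3]
opening: 0.001
grasp_force: 0.6
```

play_rows --dp '[[0,0,-0.25],[0.1,-0.03,-0.4],[0.3,-0.05,-0.4],[0.5,-0.08,-0.4],[0.55,-0.08,-0.4]]' --rot '[[0,0,0],[0,0,0],[0,0,0],[0,0,0],[0,0,0]]'

```text
clock: 7.07
eef_pos: [510.7, -242.6, 80.7]
tcp_rot: [3.141, -0.001, -3.112]
contact_force: [-0.3, -0.0, 0.1]
opening: -0.0
grasp_force: 0.0
```

play_rows --dp '[[0,0,0.1],[0,0,0.2],[0,0,0.3],[0,0,0.4],[0,0,0.5]]' --rot '[[0,0,0],[0,0,0],[0,0,0],[0,0,0],[0,0,0]]'

```text
clock: 7.48
eef_pos: [512.3, -242.4, 59.8]
tcp_rot: [3.141, -0.001, -3.112]
contact_force: [-0.4, 0.0, 0.6]
opening: -0.001
grasp_force: 0.5
```

play_rows --dp '[[0,0,0.07],[0,0,0.14],[0,0,0.21],[0,0,0.28],[0,0,0.33]]' --rot '[[0,0,0],[0,0,0],[0,0,0],[0,0,0],[0,0,0]]'

```text
clock: 7.9
eef_pos: [512.3, -242.5, 46.9]
tcp_rot: [3.142, -0.0, -3.112]
contact_force: [-0.6, -0.6, -0.2]
opening: 0.001
grasp_force: 0.4
```

play_rows --dp '[[0,0,0.01],[0,0,0.02],[0,0,0.03],[0,0,0.04],[0,0,0.05]]' --rot '[[0,0,0],[0,0,0],[0,0,0],[0,0,0],[0,0,0]]'

```text
clock: 8.32
eef_pos: [512.4, -242.5, 45.4]
tcp_rot: [-3.141, 0.0, -3.112]
contact_force: [-0.6, -1.2, -0.6]
opening: 0.002
grasp_force: 0.4
```

Not yet firm, so I press down in small steps.

play_rows --dp '[[0,0,0.01],[0,0,0.02],[0,0,0.03],[0,0,0.03]]' --rot '[[0,0,0],[0,0,0],[0,0,0],[0,0,0]]'

```text
clock: 8.65
eef_pos: [512.4, -242.6, 44.8]
tcp_rot: [-3.141, 0.0, -3.112]
contact_force: [-2.7, 0.8, 7.9]
opening: -0.002
grasp_force: 4.3
```

play_rows --dp '[[0,0,0.01],[0,0,0.01],[0,0,0.01],[0,0,0.01]]' --rot '[[0,0,0],[0,0,0],[0,0,0],[0,0,0]]'

```text
clock: 8.98
eef_pos: [512.5, -242.6, 44.7]
tcp_rot: [-3.141, 0.0, -3.112]
contact_force: [-3.4, 1.1, 12.9]
opening: 0.003
grasp_force: 6.5
```

Firm contact of 13 N at z = 45 mm, held for over 0.3 s. I draw away upward.

play_rows --dp '[[0,0,-0.1],[0,0,-0.4],[0,0,-1.0],[0,0,-1.9],[0,0,-2.8]]' --rot '[[0,0,0],[0,0,0],[0,0,0],[0,0,0],[0,0,0]]'

```text
clock: 9.4
eef_pos: [511.7, -242.2, 156.9]
tcp_rot: [3.141, -0.002, -3.112]
contact_force: [0.2, -0.5, 0.6]
opening: -0.001
grasp_force: 0.0
```

play_rows --dp '[[0,0,-0.6],[0,0,-1.2],[0,0,-1.7],[0,0,-2],[0,0,-2]]' --rot '[[0,0,0],[0,0,0],[0,0,0],[0,0,0],[0,0,0]]'

```text
clock: 9.82
eef_pos: [513.7, -243.1, 238.9]
tcp_rot: [-3.139, 0.005, -3.112]
contact_force: [1.0, -0.0, 0.1]
opening: 0.0
grasp_force: 0.0
```

Run:
```python
from rig import telemetry, optics
import cv2
s=telemetry.sense();print(s['clock'],s['eef_pos'],s['contact_force'])
g=optics.grab_frame("scene")
cv2.imwrite('pics/p4.png',cv2.resize(g['color'][120:310,180:460],(800,543))[:,:,::-1])
```

```text
9.8167 [ 513.74844129 -243.14670778  238.93711436] [ 1.0224364  -0.03427923  0.05079387]
```

View pics/p4.png

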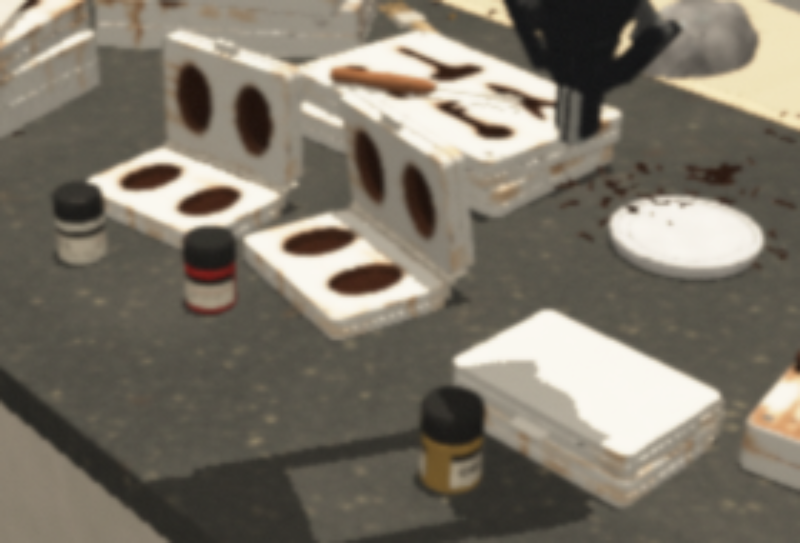

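The gold mould is flat shut at (590,400). The other two moulds stand open, the pots are in place, and the gripper is clear of everything.

```bash
python3 -c "
from rig import r
print(r.sign_off())"
```

```text
the job is handed in; nothing more can be done
None
```

I swung the gold-pot mould's upper half over, pressed it fully shut at its tab with about 13 N and drew the gripper clear. The final picture shows the other moulds standing open and the pots in place; the job is handed in, but the sign-off returned no verdict.

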